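# Set the trimming jig's jaw and slide a soft cup into it

## Task

Make the trimming jig ready: with your fingertips push the sliding jaw's upright tab away from the fixed jaw until the jaw has gone past the stop pin, then let go, so that it springs back and stays caught on the pin at its mid position. Then gently push the straight-sided clay cup along the board into the open jaws until it is against the end stop. The cup is still soft: do not pick it up or tip it, and leave the stop pin and the other things on the table alone.

Things in the scene. Friction and masses are not known exactly. Their poses are not given: they have to be found in the camera images.
- jig: Trimming jig fixed to the table. Origin on the table under the middle of the loading channel; x is the way the sliding jaw opens, y points from the channel out along the loading board, z up. Jig frame, mm: main board x -90..200, y -60..60; loading board x -60..60, y 60..230; both tops z 12. Fixed wooden jaw x -70..-40, y -32..32, top z 60. Rails behind the sliding jaw: y +-35..47, top z 23.
- jaw (a joint): Sliding jaw, m along jig x: 0 shut, 0.05 mid, 0.075 fully open; a spring drives it to 0 (3 N at 0, 8 N at mid, 10 N open). Wooden block, 40 mm in x, y +-32, top z 50, gripping face at jig x = value - 10 mm (channel 30 mm wide shut, 80 at mid). Its tooth lifts the pin, which drops behind it past 0.051. Let go beyond 0.056 it returns to rest on the pin at 0.05; let go earlier it goes back to 0.
- tab (a point): Middle of the push face (jig -x side) of the upright steel tab on the sliding jaw, moving with it; push it along jig +x. Tab 44 mm wide (jig y), 8 mm thick, from z 50 (the jaw's top) to z 96 mm; this point is at z 75 and, at jaw value 0, at jig x 12, y 0 mm.
- stop_pin: Upright sprung steel stop pin, 10 mm thick, with an 18 mm brass knob (top at 78 mm), in a steel bridge over the jaw's tail (jig x 114..136, y -46..46, top z 59 mm). Origin at the pin's foot: 21.5 mm above the table when down, 7.5 mm higher while it rides on the tooth.
- cup: Soft clay cup, a plain straight-sided open tumbler, 64 mm across, 75 mm tall, about 0.26 kg, standing on the loading board. Origin at the centre of its underside, z up.
- seat (a point): Where the centre of the cup's underside lies when the cup is home, midway between the jaws and touching the end stop: on the board's top (z 12), jig x 0, y -2 mm. The cup comes to it along jig -y. The end stop is a wooden bar across the channel, jig x -40..15, y -46..-34, top z 48 mm.
- vase: Bystander, leave it alone: small bulbous narrow-necked clay vase, 62 mm across, 85 mm tall. Origin at the underside.
- lidded_pot: Bystander, leave it alone: squat clay pot with a knobbed lid, 82 mm across, 80 mm tall. Origin at the underside.
- bowl: Bystander, leave it alone: open clay bowl, 104 mm across, 48 mm tall. Origin at the underside.
- saucer: Bystander, leave it alone: flat clay plate, 120 mm across, 16 mm tall. Origin at the underside.
- jar: Bystander, leave it alone: clear jar with a steel lid, 64 mm across, 85 mm tall. Origin at the underside.
- rib: Bystander, leave it alone: flat wooden potter's rib, 100 x 45 x 6 mm, lying. Origin at the underside.
- brush: Bystander, leave it alone: brush, about 180 mm long, lying. Origin at the underside.
Not all that is in view belongs to the job. What is shaped like the cup but pink or purple is not meant.

How it is judged:
By the outcome, as a careful person would: the job done as asked, in the order asked, and still so for the second after the job is handed in, with the robot touching nothing.
It also fails if it takes over 64 s, if anything falls off the work surface, if the arm or the gripper's body presses on something with over 40 N, if the wrist force passes 120 N, or if a joint passes its speed limit or range.

## Robot

A 6-joint arm with a two-finger parallel gripper is mounted at the origin on the work surface. World frame = base frame: x ahead of the robot, y to its left, z up, the work surface at z = 0. Lengths are in mm, angles in rad, forces in N, time in s.
With the tool pointing down it reaches from about 350 to 975 mm from the base axis. Payload 7.1 kg.
Tool frame: the origin (TCP) lies midway between the tips of the shut fingers; the grasp point (between the pads) lies ctrl.tcp_to_grasp behind it (ctrl.tcp_to_grasp is the distance from the TCP to the grasp point, in mm); z points along the fingers, y is the direction in which the jaws open and shut (so a half turn about z gives the same grasp; the last joint's range is limited). The gripper opens to 88 mm and grips with 3 to 60 N. Pads are 20 mm wide; open, the fingers measure 115 mm over their backs; the gripper's body (75 mm by 178 mm) begins 61 mm behind the grasp point.
Start: joints at [-1.313, 0.423, 1.63, -0, 1.089, -0.019], TCP at [170.818, -601.187, 222.675] pointing down, gripper open.
Joint ranges: [-3, 3], [-0.9, 2.11], [0.09, 2.58], [-1.31, 4.45], [0.11, 2.69], [-2.54, 2.54]. Speed limits (rad/s): [2.39, 2.39, 3.01, 3.14, 3.14, 3.14].

## Interface

Orientations are given as a rotation vector (axis times angle).
In Python, from workcell import ctrl gives the robot as it stands.
- The arm moves only by the tool play_rows, never from a script. Its argument "increments" is text: rows parted by semicolons, each of 5 numbers parted by spaces: the opening, from 0 (shut) to 1 (fully open), then the shift along the world's x, y, z in m, then the turn about the world's z in degrees. A call has 1 to 20 rows; each row shifts and turns the commanded pose from where the row before left it; what a row does not reach is not made up. A row lasts 1/10 s, in which the tool goes at most 50 mm and 8.59 degrees, less where a joint would pass 70% of its speed; a pose out of reach is approached as far as the arm can. A call is refused whole if a number of a shift passes 0.05 or a number of a turn 8.59, either way. A call with a gripper value outside its range is refused whole. The fingers move at their own pace and stop on an object; the grip force is fixed at half the most. Time passes only in rows, so rows that do not move let the fingers close. It gives the time, the measured TCP pose, the force and the opening at its end, in the units of the state.
- ctrl.get_obs(): the state, without advancing time (a new reading comes with each control period).
- ctrl.get_image(name): name is "side" or "top" or "wrist"; returns a dict with "img" (480x640x3 uint8, red, green, blue), "range_z" (480x640 float32, mm along the optical axis (not along the pixel's ray), 0 where there is no reading), "vertical_fov" (degrees; the focal length in pixels is half the picture's height over the tangent of half this angle, whatever the lens; pixels are square), "cx", "cy" (the principal point, pixels), "origin" and "attitude" of the camera in the world. Camera axes: x right, y down, z forward; pixel columns grow to the right and rows downward; lengths in mm; the calibration is good to about 2 mm. A picture is of the moment at which its call begins.
- ctrl.close_job(): hands the job in, once; it reports no verdict.
The state is a dict: "t": time; "qpos": joint angles; "qvel": joint speeds; "joint_torque": joint torques, N m; "ee_pos": TCP position; "orientation": TCP orientation; "ft_force": force on the tool from outside, world axes, zero at the start; "moment": the same for the moment, N m; "width": finger opening in mm.
Only numpy, scipy, OpenCV 4.12 (cv2) and the standard library are available. Lean on these libraries where they do the work, as an engineer would, in place of code of your own. Each camera call takes 0.05 s, during which the arm holds its last target. There are 200 camera calls.

## Working session

There is one attempt and no reset: what is moved stays moved. The work goes in short steps, Python scripts to look and compute and a tool call to move; the robot and the scene stay as the last step left them, time stands still between calls to the robot, and variables do not carry over. Pictures are saved under pics/ and viewed, on a budget of 10 in all, crops included, one or two more only if the job needs it, and the job is handed in when it is done.

Besides the shell and the picture viewer there is one more tool, called by a JSON object that holds its "op" and its "data", one argument or row to a line. play_rows: Moves the arm, as the interface text tells. Its arguments: {"type":"object","properties":{"increments":{"type":"string"}},"required":["increments"]}

```bash
mkdir -p pics; cat > h.py <<'E'
import numpy as np, cv2
from workcell import ctrl
from scipy.spatial.transform import Rotation as R
def shot(n,f=None):
    d=ctrl.get_image(n)
    if f: cv2.imwrite('pics/'+f,d['img'][:,:,::-1])
    np.save('pics/%s.npy'%n,d,allow_pickle=True); return d
def load(n): return np.load('pics/%s.npy'%n,allow_pickle=True).item()
def att(d):
    a=np.array(d['attitude'],float)
    return a if a.shape==(3,3) else (R.from_rotvec(a).as_matrix() if a.size==3 else R.from_quat(a).as_matrix())
def foc(d): return d['img'].shape[0]/2/np.tan(np.radians(d['vertical_fov'])/2)
def cast(d,u,v,z):
    r=att(d)@np.array([(u-d['cx'])/foc(d),(v-d['cy'])/foc(d),1]); o=np.array(d['origin'],float)
    return o+r*(z-o[2])/r[2]
def cloud(d):
    v,u=np.mgrid[:480,:640]; Z=d['range_z']; f=foc(d)
    P=np.stack([(u-d['cx'])/f*Z,(v-d['cy'])/f*Z,Z],-1)@att(d).T+np.array(d['origin'],float)
    P[Z<=0]=np.nan; return P
def proj(d,p):
    q=att(d).T@(np.array(p,float)-np.array(d['origin'],float)); return q[:2]/q[2]*foc(d)+[d['cx'],d['cy']]
E
python3 - <<'E'
from h import *
o=ctrl.get_obs(); print({k:np.round(v,3) for k,v in o.items()}, ctrl.tcp_to_grasp)
for n in('top','side'):
    d=shot(n,n+'0.png'); print(n,d['vertical_fov'],d['cx'],d['cy'],d['origin'],d['attitude'],(d['range_z']>0).mean())
E
```

```text
{'t': np.float64(0.0), 'qpos': array([-1.313,  0.424,  1.631, -0.   ,  1.089, -0.019]), 'qvel': array([-0.001,  0.001, -0.001, -0.001, -0.   ,  0.001]), 'joint_torque': array([ 1.0000e-03, -5.4462e+01, -2.7366e+01,  6.4000e-02,  2.3000e-02,
       -0.0000e+00]), 'ee_pos': array([ 170.689, -600.647,  221.921]), 'orientation': array([-3.11 , -0.433,  0.   ]), 'ft_force': array([ 0.341, -0.215,  0.543]), 'moment': array([-0.018, -0.012,  0.006]), 'width': np.float64(87.926)} 18.700000000000003
top 47.514583942559916 322.52165044650974 239.04953228580104 [ 343.07546763   -6.1960361  1090.31320272] [-2.0170129   2.18076229 -0.2641457 ] 0.9958268229166667
side 49.39855095920122 311.0852243830354 247.19318805627708 [374.65948427 689.25638489 967.74065249] [-0.43117508  2.82999985 -1.01896191] 0.9960546875
```

View pics/top0.png

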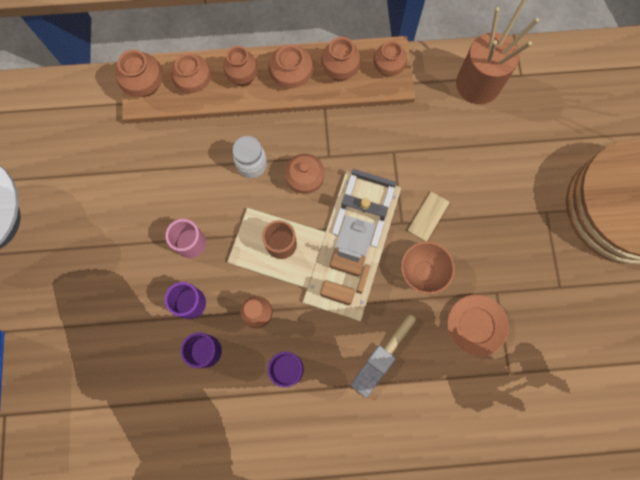

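View pics/side0.png

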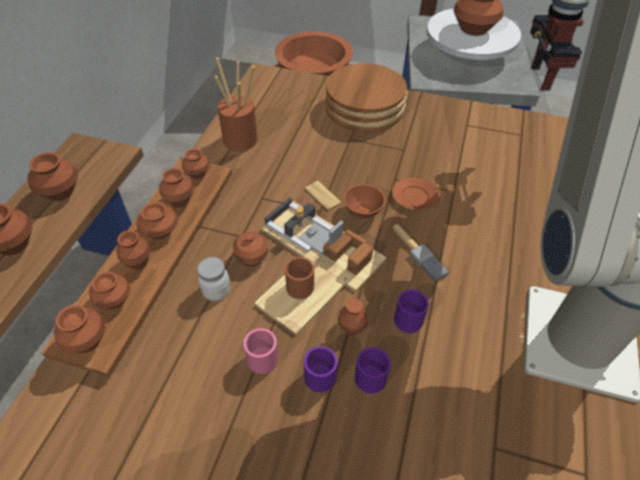

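The top view shows the cup candidates: terracotta tumbler on the loading board (280,238), pink (185,238), purple (184,300), (201,350) and (286,369), and the vase at (257,311). By the description the cup is the terracotta one on the board. The jig's main board runs from (333,312) to (374,180), with the pin knob at (366,204) and the tab at about (357,227).

```bash
python3 - <<'E'
from h import *
d=load('top'); P=cloud(d); img=d['img']; hsv=cv2.cvtColor(img,cv2.COLOR_RGB2HSV)
for uv in [(250,250),(320,270),(280,238),(150,400)]: print(uv,hsv[uv[1],uv[0]],P[uv[1],uv[0]].round(1))
m=((P[...,2]>6)&(P[...,2]<18)&(hsv[...,2]>165)&(hsv[...,1]<130)).astype(np.uint8)
m[:, :220]=0;m[:,405:]=0;m[:160]=0;m[325:]=0
m=cv2.morphologyEx(m,cv2.MORPH_OPEN,np.ones((2,2)))
cv2.imwrite('pics/m.png',np.hstack([cv2.resize(img[150:350,200:430,::-1],None,fx=1.7,fy=1.7),cv2.resize(cv2.merge([m*255]*3)[150:350,200:430],None,fx=1.7,fy=1.7)]))
Q=np.array([[*cast(d,u,v,12)[:2]] for v,u in zip(*np.nonzero(m))])
uv=np.argwhere(m)
# hull-based: outer outline
h=cv2.convexHull(Q.astype(np.float32))[:,0]; 
a=cv2.approxPolyDP(h,8,True)[:,0]; print(a.round(1)); print([proj(d,[*p,12]).round(0).tolist() for p in a])
# cup
c=((hsv[...,0]<12)&(hsv[...,1]>120)&(P[...,2]>80)&(P[...,2]<92)).astype(np.uint8); c[:, :250]=0;c[:,310:]=0;c[:210]=0;c[265:]=0
q=np.array([cast(d,u,v,87)[:2] for v,u in np.argwhere(c)]); print('cup',c.sum(),cv2.minEnclosingCircle(q.astype(np.float32)))
E
```

```text
(250, 250) [ 23  53 220] [592.1 118.   14.1]
(320, 270) [ 18  67 214] [540.1 -19.9  14.5]
(280, 238) [ 10 132 122] [610.4  55.6  21.6]
(150, 400) [ 13 117 111] [315.7 324.9  -1. ]
[[ 698.2 -201.3]
 [ 742.1  -92.3]
 [ 677.3  118.4]
 [ 569.1  161.6]
 [ 474.8   14.9]
 [ 434.9  -92.5]]
[[401.0, 189.0], [347.0, 173.0], [248.0, 210.0], [229.0, 263.0], [305.0, 304.0], [361.0, 320.0]]
cup 227 ((596.2401733398438, 54.282127380371094), 31.429550170898438)
```

View pics/m.png

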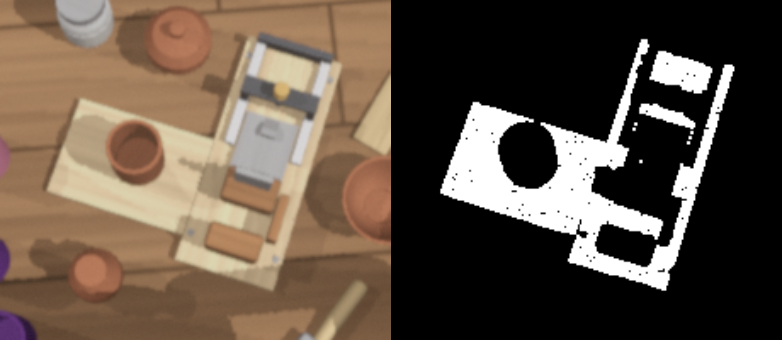

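The crop shows the terracotta cup's rim alone on the loading board (about (135,150) in the crop), and the mask outlines both boards cleanly. The corners match the jig layout.

```bash
cat >> h.py <<'E'
def fitjig():
    A=np.array([[200,-60],[200,60],[60,230],[-60,230],[-90,60],[-90,-60]],float)
    B=np.array([[698.2,-201.3],[742.1,-92.3],[677.3,118.4],[569.1,161.6],[474.8,14.9],[434.9,-92.5]])
    a=A-A.mean(0);b=B-B.mean(0);th=np.arctan2((a[:,0]*b[:,1]-a[:,1]*b[:,0]).sum(),(a*b).sum())
    M=np.array([[np.cos(th),-np.sin(th)],[np.sin(th),np.cos(th)]]); t=B.mean(0)-M@A.mean(0)
    return M,t,th,(A@M.T+t-B)
M,t,th,res=fitjig()
def W(x,y): return M@[x,y]+t
def J(p): return (np.array(p)[...,:2]-t)@M
E
python3 - <<'E'
from h import *
print(t,np.degrees(th),res.round(1).tolist())
print('cup jig',J([596.2,54.3]))
for n in('top','side'):
    d=load(n);P=cloud(d);p=P.reshape(-1,3);j=J(p)
    def rep(name,x0,x1,y0,y1,z0,z1):
        s=(j[:,0]>x0)&(j[:,0]<x1)&(j[:,1]>y0)&(j[:,1]<y1)&(p[:,2]>z0)&(p[:,2]<z1)
        if s.sum(): print(n,name,s.sum(),np.percentile(j[s],[3,50,97],axis=0).round(1).tolist(),np.percentile(p[s,2],[3,50,97]).round(1))
    rep('tab',-30,60,-40,40,80,105); rep('pinknob',90,150,-30,30,68,90); rep('fixedjaw',-90,-30,-45,45,50,70);rep('jawtop',-30,60,-45,45,42,56);rep('bridge',95,150,-60,60,52,64);rep('cup',-60,60,60,230,78,95)
print('seat',W(0,-2),'tab',W(12,0), 'jig x dir',M[:,0],'y',M[:,1])
# nearby things
d=load('top');P=cloud(d);p=P.reshape(-1,3)
m=((P[...,2]>25)&(P[...,2]<150)).astype(np.uint8);m[:130]=0;m[400:]=0
k,l,s,c=cv2.connectedComponentsWithStats(m)
for i in range(1,k):
    if s[i,4]>60: q=P[l==i]; print(c[i].round(),s[i,4],'jig',np.median(J(q),axis=0).round(),'z',q[:,2].max().round(), J(q).min(0).round(),J(q).max(0).round(), np.median(q,axis=0).round())
E
```

```text
[536.61779564 -72.47667097] -22.065604935489677 [[1.2, -1.9], [2.4, 0.3], [1.3, -0.3], [-1.7, 1.6], [0.9, 2.0], [-4.2, -1.8]]
cup jig [  7.5921273  139.87395391]
top tab 138 [[12.6, -16.8], [15.3, 3.3], [20.6, 23.7]] [ 80.8  95.4 100.1]
top pinknob 73 [[116.7, -4.2], [124.3, 3.0], [133.3, 10.6]] [71.  78.8 82.1]
top fixedjaw 530 [[-68.3, -26.5], [-54.7, 3.2], [-39.7, 33.2]] [54.  60.3 63.8]
top jawtop 618 [[-24.6, -40.9], [2.3, -8.7], [25.1, 32.9]] [45.3 50.1 54.1]
top bridge 460 [[115.0, -40.4], [124.2, 1.5], [136.5, 46.4]] [55.2 59.8 63.3]
top cup 303 [[-21.4, 110.6], [8.3, 139.9], [38.3, 170.1]] [79.3 87.7 91.2]
side tab 103 [[12.6, -15.6], [15.1, 7.2], [21.3, 26.4]] [82.  92.6 97.2]
side pinknob 50 [[118.0, -4.2], [124.7, 5.8], [134.2, 12.5]] [69.8 75.9 80.1]
side fixedjaw 317 [[-68.5, -23.5], [-55.9, 8.5], [-41.6, 37.0]] [51.8 58.4 62.1]
side jawtop 383 [[-22.9, -37.7], [3.3, 2.1], [25.6, 36.1]] [43.2 48.2 53.8]
side bridge 275 [[114.9, -39.1], [122.8, 12.4], [136.6, 49.1]] [52.6 57.6 61.6]
side cup 271 [[-20.7, 113.2], [9.2, 143.0], [38.6, 173.6]] [78.5 84.6 88.5]
seat [535.866
[... 741 characters left out ...]
109.] [ 40. 173.] [600.  55.  73.]
[358. 226.] 72 jig [89.  3.] z 32.0 [81. -5.] [101.  14.] [ 620. -103.   29.]
[430. 265.] 963 jig [  61. -158.] z 54.0 [  -6. -201.] [ 97. -98.] [ 535. -242.   42.]
[350. 265.] 909 jig [ 5. -5.] z 101.0 [-39. -43.] [30. 35.] [541. -79.  51.]
[337. 293.] 578 jig [-56.   4.] z 65.0 [-69. -28.] [-39.  35.] [486. -48.  60.]
[183. 300.] 686 jig [-158.  280.] z 82.0 [-189.  244.] [-126.  308.] [494. 244.  65.]
[256. 312.] 819 jig [-138.  137.] z 91.0 [-166.  111.] [-106.  171.] [460. 106.  58.]
[199. 350.] 638 jig [-236.  218.] z 80.0 [-267.  183.] [-204.  247.] [398. 219.  68.]
[283. 370.] 387 jig [-222.   59.] z 81.0 [-252.   21.] [-189.   84.] [352.  65.  75.]
```

Jaws, tab and knob all read +3 mm in jig y, so I shift the jig origin by that. Next I move over to the tab side with the fingers shut and tool y along jig x.

{"op": "play_rows", "data": {
  "increments": "0 0.0173 0.027 0 2.6;0 0.0173 0.027 0 2.6;0 0.0173 0.027 0 2.6;0 0.0173 0.027 0 2.6;0 0.0173 0.027 0 2.6;0 0.0173 0.027 0 2.6;0 0.0173 0.027 0 2.6;0 0.0173 0.027 0 2.6;0 0.0173 0.027 0 2.6;0 0.0173 0.027 0 2.6;0 0.0173 0.027 0 2.6;0 0.0173 0.027 0 2.6;0 0.0173 0.027 0 2.6;0 0.0173 0.027 0 2.6;0 0.0173 0.027 0 2.6;0 0.0173 0.027 0 2.6;0 0.0173 0.027 0 2.6;0 0.0173 0.027 0 2.6;0 0.0173 0.027 0 2.6;0 0 0 0 0"
}}

```text
t: 2.1
ee_pos: [501.0, -85.8, 222.5]
orientation: [-2.642, -1.699, -0.001]
ft_force: [-0.1, -0.4, -1.1]
width: 0.6
```

```bash
sed -i 's/^M,t,th,res=fitjig()/M,t,th,res=fitjig(); t=t+M@[0,3.0]/' h.py; cat >> h.py <<'E'
def st():
    o=ctrl.get_obs(); r=R.from_rotvec(o['orientation']).as_matrix()
    print('t',round(float(o['t']),2),'jig',J(o['ee_pos']).round(1),'world',np.round(o['ee_pos'],1),'yaw of tool y in jig',np.degrees(np.arctan2(r[1,1],r[0,1])-th).round(2),'toolz',r[:,2].round(3),'F jig',(M.T@np.array(o['ft_force'])[:2]).round(2),round(float(o['ft_force'][2]),2),'w',round(float(o['width']),1),'q',np.round(o['qpos'],2))
    return o
E
python3 -c "
from h import *
o=st(); print('to (-22,0):',W(-22,0)-o['ee_pos'][:2])"
```

```text
t 2.1 jig [-28.  -28.7] world [501.  -85.8 222.5] yaw of tool y in jig -2.44 toolz [ 0.001  0.001 -1.   ] F jig [ 0.04 -0.44] -1.07 w 0.6 q [-0.19  0.25  1.89  0.    1.    0.23]
to (-22,0): [16.33308463 24.36184831]
```

{"op": "play_rows", "data": {
  "increments": "0 0.0163 0.0244 0 2.4;0 0 0 -0.03 0;0 0 0 -0.03 0;0 0 0 -0.03 0;0 0 0 -0.03 0;0 0 0 -0.02 0;0 0 0 -0.014 0;0 0 0 0 0"
}}

```text
t: 2.9
ee_pos: [514.3, -64.0, 67.0]
orientation: [-2.608, -1.747, 0.004]
ft_force: [-0.9, 1.4, 1.5]
width: 0.4
```

```bash
python3 -c "
from h import *
st();d=shot('top');cv2.imwrite('pics/a.png',cv2.resize(d['img'][140:340,220:440,::-1],None,fx=3,fy=3))"
```

```text
t 2.9 jig [-23.9  -3.6] world [514.3 -64.   67. ] yaw of tool y in jig -0.31 toolz [-0.004  0.    -1.   ] F jig [-1.35  1.01] 1.46 w 0.4 q [-0.15  0.51  1.95 -0.    0.68  0.24]
```

View pics/a.png

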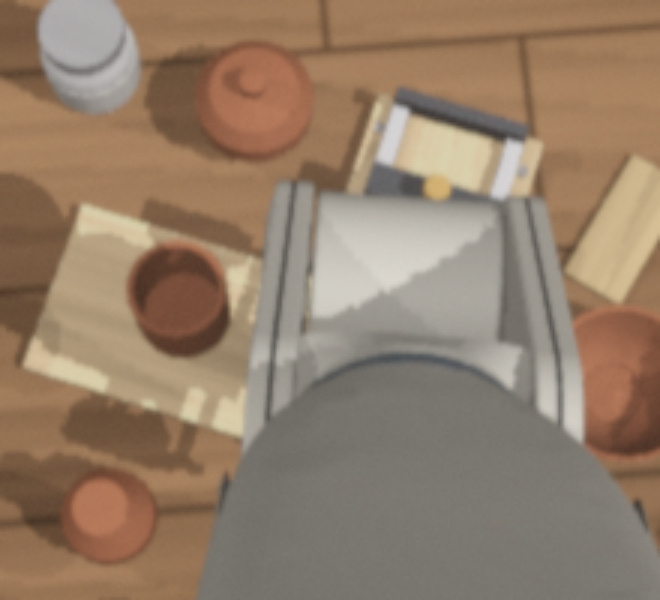

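The arm hides the jaw from above, the rest is undisturbed. Pushing along jig +x in steps, checking the force.

{"op": "play_rows", "data": {
  "increments": "0 0.0013 0.0032 0 0.3;0 0.0074 -0.003 0 0;0 0.0074 -0.003 0 0;0 0.0074 -0.003 0 0;0 0.0074 -0.003 0 0;0 0.0074 -0.003 0 0;0 0 0 0 0"
}}

```text
t: 3.65
ee_pos: [554.5, -75.9, 68.7]
orientation: [-2.605, -1.755, 0.001]
ft_force: [-4.2, 2.4, 3.8]
width: 0.6
```

```bash
python3 -c "
from h import *
st()"
```

```text
t 3.65 jig [17.8  0.6] world [554.5 -75.9  68.7] yaw of tool y in jig 0.01 toolz [-0.001  0.    -1.   ] F jig [-4.75  0.62] 3.84 w 0.6 q [-0.16  0.55  1.86  0.    0.73  0.23]
```

{"op": "play_rows", "data": {
  "increments": "0 0.0085 -0.0035 0 0;0 0.0085 -0.0035 0 0;0 0.0085 -0.0035 0 0;0 0.0085 -0.0035 0 0;0 0.0085 -0.0035 0 0;0 0 0 0 0;0 0 0 0 0"
}}

```text
t: 4.35
ee_pos: [594.7, -92.6, 68.1]
orientation: [-2.602, -1.754, 0.005]
ft_force: [-7.2, 3.4, 5.9]
width: 0.3
```

```bash
python3 -c "
from h import *
st()"
```

```text
t 4.35 jig [61.4  0.2] world [594.7 -92.6  68.1] yaw of tool y in jig 0.02 toolz [-0.004  0.001 -1.   ] F jig [-7.99  0.44] 5.91 w 0.3 q [-0.17  0.6   1.76  0.    0.78  0.21]
```

{"op": "play_rows", "data": {
  "increments": "0 0.004 -0.0016 0 0;0 0 0 0 0;0 0 0 0 0;0 -0.0085 0.0035 0 0;0 -0.0085 0.0035 0 0;0 -0.0085 0.0035 0 0;0 -0.0085 0.0035 0 0;0 0 0 0 0;0 0 0 0.03 0;0 0 0 0.04 0;0 0 0 0.04 0;0 -0.02 0.05 0 0;0 -0.02 0.05 0 0;0 0 0.05 0 0;0 0 0.05 0 0;0 0 0 0 0"
}}

```text
t: 5.95
ee_pos: [530.0, 117.1, 179.3]
orientation: [2.6, 1.763, 0.004]
ft_force: [-0.8, -0.5, -0.0]
width: 0.7
```

```bash
python3 -c "
from h import *
st()
for n in('top','side'):
    d=shot(n,n+'1.png');P=cloud(d);p=P.reshape(-1,3);j=J(p)
    def rep(name,x0,x1,y0,y1,z0,z1):
        s=(j[:,0]>x0)&(j[:,0]<x1)&(j[:,1]>y0)&(j[:,1]<y1)&(p[:,2]>z0)&(p[:,2]<z1)
        if s.sum(): print(n,name,s.sum(),np.percentile(j[s],[3,50,97],axis=0).round(1).tolist(),np.percentile(p[s,2],[3,50,97]).round(1))
    rep('tab',0,105,-40,40,82,105); rep('pinknob',105,150,-30,30,68,98); rep('jawtop',-30,110,-32,32,44,56);rep('cup',-60,60,60,230,78,95)
cv2.imwrite('pics/b.png',cv2.resize(np.hstack([load('top')['img'][140:340,220:440,::-1],load('side')['img'][170:370,220:440,::-1]]),None,fx=1.8,fy=1.8))"
```

```text
t 5.95 jig [-77.3 170.2] world [530.  117.1 179.3] yaw of tool y in jig 0.33 toolz [ 0.002  0.001 -1.   ] F jig [-0.53 -0.79] -0.01 w 0.7 q [0.19 0.36 1.85 0.   0.93 0.57]
top tab 137 [[62.4, -20.6], [64.5, -0.3], [70.1, 20.3]] [ 82.8  95.4 100.1]
top pinknob 70 [[116.9, -7.6], [125.0, -0.3], [133.4, 7.6]] [74.2 78.8 81.7]
top jawtop 463 [[41.1, -30.1], [54.1, -0.0], [75.6, 30.5]] [45.3 50.7 54.7]
top cup 308 [[-21.2, 107.9], [9.7, 137.6], [38.6, 167.0]] [79.3 87.  91.5]
side cup 276 [[-21.0, 111.1], [9.2, 139.5], [38.7, 170.5]] [78.4 84.4 88.1]
```

View pics/b.png

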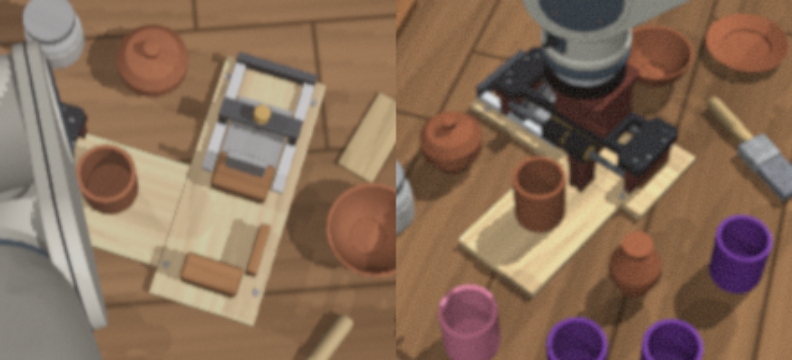

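The jaw is caught at mid (tab face at x≈62, pin down at 79 mm) and the cup is untouched at jig (9,138). Now behind the cup, with fingers opened about 30 mm so the two tips cradle it.

{"op": "play_rows", "data": {
  "increments": "0.34 0.03 -0.0025 0 0;0.34 0.03 -0.0025 0 0;0.34 0.03 -0.0025 0 -0.3;0.34 0 0 0 0;0.34 0 0 -0.04 0;0.34 0 0 -0.04 0;0.34 0 0 -0.03 0;0.34 0 0 -0.02 0;0.34 0 0 -0.01 0;0.34 0 0 0 0;0.34 0 0 0 0"
}}

```text
t: 7.15
ee_pos: [619.9, 104.1, 39.5]
orientation: [2.61, 1.748, 0.001]
ft_force: [0.2, 0.5, 0.2]
width: 29.9
```

```bash
python3 -c "
from h import *
o=st(); print('to (9,180)',W(9,180)-o['ee_pos'][:2],'(0,80)',W(0,80)-W(9,180), '(0,38) ',W(0,38)-W(0,80))"
```

```text
t 7.15 jig [ 10.9 192. ] world [619.9 104.1  39.5] yaw of tool y in jig -0.32 toolz [ 0.001  0.    -1.   ] F jig [-0.    0.55] 0.15 w 29.9 q [ 0.15  0.67  1.71 -0.    0.76  0.54]
to (9,180) [ -6.22236154 -10.40828639] (0,80) [-45.90758819 -89.29441946] (0,38)  [-15.77805573 -38.92368119]
```

{"op": "play_rows", "data": {
  "increments": "0.34 0 0 -0.008 0.3;0.34 -0.0031 -0.0052 0 0;0.34 -0.0031 -0.0052 0 0;0.34 -0.0023 -0.0045 0 0;0.34 -0.0023 -0.0045 0 0;0.34 -0.0023 -0.0045 0 0;0.34 -0.0023 -0.0045 0 0;0.34 -0.0023 -0.0045 0 0;0.34 -0.0023 -0.0045 0 0;0.34 -0.0023 -0.0045 0 0;0.34 -0.0023 -0.0045 0 0;0.34 -0.0023 -0.0045 0 0;0.34 -0.0023 -0.0045 0 0;0.34 0 0 0 0"
}}

```text
t: 8.55
ee_pos: [589.7, 48.5, 30.5]
orientation: [-2.605, -1.755, 0.001]
ft_force: [-0.1, 0.3, 0.3]
width: 29.6
```

```bash
cat > c.py <<'E'
from h import *
o=st()
for n in('top','side'):
    d=shot(n);P=cloud(d);p=P.reshape(-1,3);j=J(p);hsv=cv2.cvtColor(d['img'],cv2.COLOR_RGB2HSV).reshape(-1,3)
    s=(abs(j[:,0])<45)&(j[:,1]>-40)&(j[:,1]<175)&(p[:,2]>72)&(p[:,2]<95)&(hsv[:,0]<14)&(hsv[:,1]>110)
    print(n,s.sum())
    if s.sum()>20: print(cv2.minEnclosingCircle(j[s].astype(np.float32)),np.percentile(j[s],[2,98],axis=0).round(1).tolist(),np.percentile(p[s,2],[3,97]))
E
python3 c.py
```

```text
t 8.55 jig [  3.7 129.1] world [589.7  48.5  30.5] yaw of tool y in jig -0.0 toolz [-0.001 -0.    -1.   ] F jig [-0.17  0.27] 0.29 w 29.6 q [ 0.06  0.65  1.8  -0.    0.7   0.45]
top 0
side 22
((3.1369616985321045, 141.30841064453125), 27.30297088623047) [[-24.0, 119.9], [29.9, 143.7]] [72.61937824 87.30523525]
```

```bash
python3 -c "
from h import *
cv2.imwrite('pics/c.png',cv2.resize(np.hstack([load('top')['img'][140:340,220:440,::-1],load('side')['img'][170:370,220:440,::-1]]),None,fx=1.8,fy=1.8))"
```

```text
(no output)
```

View pics/c.png

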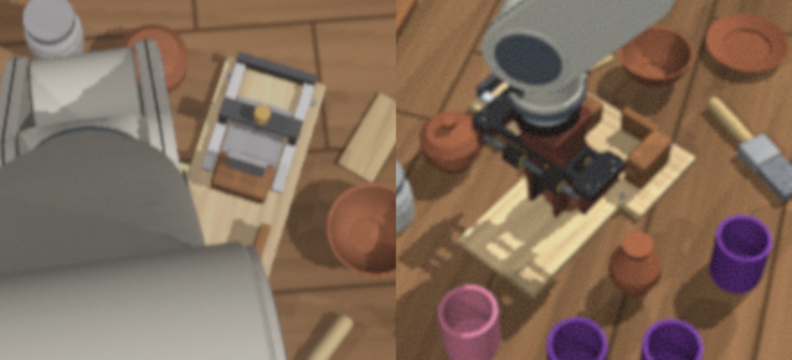

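The cup is hidden under the gripper but the jaw stays caught. Keep pushing, slowing down towards the stop.

{"op": "play_rows", "data": {
  "increments": "0.34 -0.0022 -0.0044 0 0;0.34 -0.0022 -0.0044 0 0;0.34 -0.0022 -0.0044 0 0;0.34 -0.0022 -0.0044 0 0;0.34 -0.0022 -0.0044 0 0;0.34 -0.0022 -0.0044 0 0;0.34 -0.0022 -0.0044 0 0;0.34 -0.0022 -0.0044 0 0;0.34 -0.0022 -0.0044 0 0;0.34 -0.0022 -0.0044 0 0;0.34 -0.0019 -0.0046 0 0;0.34 -0.0019 -0.0046 0 0;0.34 -0.0019 -0.0046 0 0;0.34 -0.0019 -0.0046 0 0;0.34 -0.0019 -0.0046 0 0;0.34 0 0 0 0;0.34 0 0 0 0"
}}

```text
t: 10.35
ee_pos: [558.8, -17.9, 30.7]
orientation: [2.605, 1.755, -0.0]
ft_force: [0.1, 0.5, 0.2]
width: 29.7
```

```bash
python3 -c "
from h import *
o=st();d=shot('wrist','w1.png');print(d['origin'])"
```

```text
t 10.35 jig [ 0.  55.9] world [558.8 -17.9  30.7] yaw of tool y in jig 0.01 toolz [-0. -0. -1.] F jig [-0.09  0.47] 0.22 w 29.7 q [-0.05  0.62  1.87 -0.    0.65  0.33]
[584.99507032  44.05804712 193.76519   ]
```

View pics/w1.png

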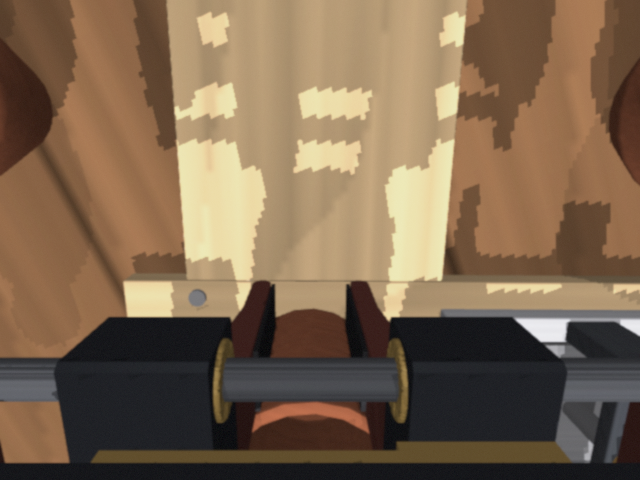

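The wrist view shows the cup's wall cradled between the two fingers at (310,400). Continue slowly and stop on force.

{"op": "play_rows", "data": {
  "increments": "0.34 -0.0011 -0.0028 0 0;0.34 -0.0011 -0.0028 0 0;0.34 -0.0011 -0.0028 0 0;0.34 -0.0011 -0.0028 0 0;0.34 -0.0011 -0.0028 0 0;0.34 -0.0006 -0.0014 0 0;0.34 0 0 0 0"
}}

```text
t: 11.1
ee_pos: [552.5, -33.4, 30.7]
orientation: [-2.605, -1.755, 0.0]
ft_force: [0.8, -0.7, -0.4]
width: 29.4
```

{"op": "play_rows", "data": {
  "increments": "0.34 -0.0004 -0.0009 0 0;0.34 -0.0004 -0.0009 0 0;0.34 0 0 0 0"
}}

```text
t: 11.4
ee_pos: [551.8, -35.0, 30.6]
orientation: [-2.605, -1.756, 0.0]
ft_force: [-0.1, 0.1, -0.2]
width: 29.5
```

```bash
python3 -c "
from h import *
st()"
```

```text
t 11.4 jig [ 0.  37.4] world [551.8 -35.   30.6] yaw of tool y in jig 0.03 toolz [-0. -0. -1.] F jig [-0.09  0.03] -0.2 w 29.5 q [-0.08  0.61  1.89 -0.    0.65  0.3 ]
```

{"op": "play_rows", "data": {
  "increments": "0.34 -0.0004 -0.0009 0 0;0.34 0 0 0 0"
}}

```text
t: 11.6
ee_pos: [551.4, -35.9, 30.6]
orientation: [-2.605, -1.756, 0.0]
ft_force: [-0.0, 0.3, 0.1]
width: 30.1
```

{"op": "play_rows", "data": {
  "increments": "0.34 -0.0004 -0.0009 0 0;0.34 0 0 0 0"
}}

```text
t: 11.8
ee_pos: [551.1, -36.6, 30.7]
orientation: [-2.605, -1.756, -0.0]
ft_force: [-0.1, 1.5, 0.6]
width: 29.9
```

{"op": "play_rows", "data": {
  "increments": "0.34 -0.0002 -0.0005 0 0;0.34 0 0 0 0"
}}

```text
t: 12.0
ee_pos: [551.1, -36.8, 30.8]
orientation: [-2.605, -1.755, -0.001]
ft_force: [1.8, 6.0, 1.2]
width: 30.1
```

Firm contact with the end stop (6 N, rising sharply). Back straight out, lift and clear the view.

{"op": "play_rows", "data": {
  "increments": "0.34 0.0019 0.0046 0 0;0.34 0.006 0.0148 0 0;0.34 0.006 0.0148 0 0;0.34 0.006 0.0148 0 0;0.34 0.006 0.0148 0 0;0.34 0.006 0.0148 0 0;0.34 0 0 0.04 0;0.34 0 0 0.04 0;0.34 0 0 0.04 0;0.34 0 0 0.03 0;0.34 -0.03 0.04 0 0;0.34 -0.03 0.04 0 0;0.34 -0.03 0.04 0 0;0.34 -0.03 0.04 0 0;0.34 -0.03 0.04 0 0;0.34 0 0 0 0"
}}

```text
t: 13.6
ee_pos: [429.3, 245.6, 180.8]
orientation: [-2.599, -1.763, 0.001]
ft_force: [0.4, -1.1, 0.0]
width: 30.2
```

```bash
sed -i 's/j\[:,1\]>-40/j[:,1]>-45/' c.py; cat >> c.py <<'E'
    for nm,b in dict(tab=(40,105,-40,40,82,105),knob=(105,150,-30,30,68,98),stop=(-45,20,-55,-30,40,54)).items():
        s=(j[:,0]>b[0])&(j[:,0]<b[1])&(j[:,1]>b[2])&(j[:,1]<b[3])&(p[:,2]>b[4])&(p[:,2]<b[5])
        if s.sum(): print(nm,s.sum(),np.percentile(j[s],[3,50,97],axis=0).round(1).tolist(),np.percentile(p[s,2],[3,50,97]).round(1))
cv2.imwrite('pics/e.png',cv2.resize(np.hstack([load('top')['img'][140:340,220:440,::-1],load('side')['img'][170:370,220:440,::-1]]),None,fx=1.8,fy=1.8))
E
python3 c.py
```

```text
t 13.6 jig [-218.9  251.5] world [429.3 245.6 180.8] yaw of tool y in jig 0.37 toolz [-0.001  0.    -1.   ] F jig [ 0.8  -0.81] 0.03 w 30.2 q [0.5  0.29 1.95 0.   0.9  0.87]
top 337
((-1.201412320137024, -1.9532116651535034), 31.862340927124023) [[-32.2, -31.7], [28.9, 27.7]] [73.1661312  90.90064697]
tab 133 [[62.3, -20.5], [64.9, 0.2], [69.9, 20.3]] [ 83.5  95.9 100.3]
knob 69 [[117.6, -7.2], [124.4, -0.3], [132.7, 7.6]] [73.7 79.1 83.1]
stop 177 [[-37.8, -45.1], [-12.4, -39.5], [13.7, -33.8]] [44.4 48.8 52.4]
side 124
((9.204618453979492, 7.285754203796387), 30.946754455566406) [[-9.3, -14.5], [30.1, 32.3]] [73.30168786 87.26143344]
tab 96 [[62.3, -19.8], [64.5, 4.1], [70.6, 23.8]] [83.1 92.5 97.6]
knob 49 [[117.9, -6.7], [125.0, 2.8], [133.8, 10.0]] [69.5 76.5 79.3]
```

View pics/e.png

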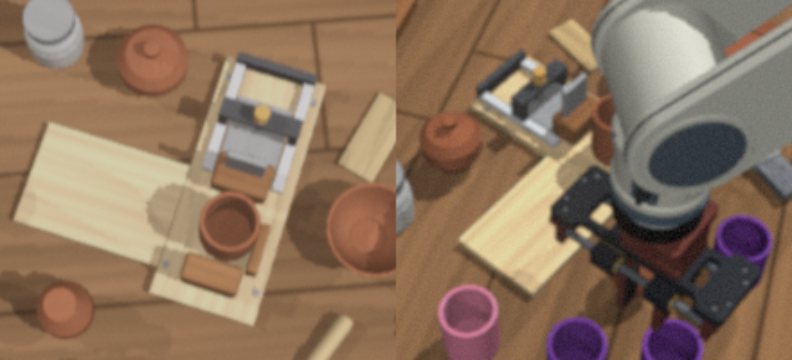

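The cup is home: the top view puts its centre at jig (-1,-2) against the stop, the jaw is still at mid, and the gripper is clear at z 181.

```bash
python3 -c "
from workcell import ctrl
print(ctrl.close_job())"
```

```text
the job is handed in; nothing more can be done
None
```

The trimming jig is ready and the job is handed in, at about 14 s on the robot's clock. The hand-in reports no verdict.

**Jaw:** I pushed the tab with shut fingertips to roughly 0.065, estimated from the fingertip position, and backed off. The jaw sprang back and caught on the pin at mid. In the last check the tab face was at jig x ≈ 62 mm, with the pin down (knob top at about 79 mm).

**Cup:** I slid it along the board cradled between two partly open fingertips until the force rose to about 6 N at the end stop, then withdrew straight back. The top camera puts its centre at jig (-1.2, -2.0) mm, against the seat at (0, -2). It is standing upright.

**Other things:** The pictures show the vase, lidded pot, jar and purple and pink cups where they were. I did not re-measure them, and the last picture does not fully show the saucer, rib or brush.

**Disagreements between checks:**
- The jig's outline fit was about 3 mm off in y from its jaws and knob, so I corrected the origin to match them.
- In the last check the side camera gave a different cup centre, (9, 7) mm. The arm hid most of the cup from it, so I relied on the top view and the contact force.

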